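# Spring check of a tile rest

### The job

Check the spring of the tile rest before painting: with a fingertip press down the brass button at the corner with the pointer until the pointer's tip is level with the black clip on the scale, not past it, and keep it there for two seconds. Then ease the corner back up and take the hand away. Keep the other brass-buttoned corner up, do not touch pointer or clip, and leave the tile, bottles and bowl where they are.

Things in the scene. Friction and masses are not known exactly. Their poses are not given: they have to be found in the camera images.
- rest: Fixed stand of the tile rest: dark steel base 190 x 190 x 12 mm, with an arm to 175 mm along its -y that carries the scale. Origin: centre of the underside, on the table. Over it lies an aluminium tilt plate, top 86 mm up. Plate corners in this frame (mm): pivot (70, 70); spring corner with brass button and pointer (70, -70); spring corner with button, no pointer (-70, 70); free (-70, -70).
- corner_pad (a point): Centre of the top face of the brass button to press: a disc 24 mm across, 10 mm proud of the tilt plate, its top 96 mm above the table at rest. It rides on the plate. It yields from about 3 N, needs about 7 to 11 N at the clip, and springs up to a stop when released. It moves nearly straight down, up to 22 mm; the pointer's tip sinks 1.57 mm per mm of the button.
- other_pad (a point): Centre of the top face of the like brass button at the other spring corner, without pointer; it must stay up (within 6 mm of where it starts).
- pointer_tip (a point): Free end of the pointer, a brass rod 5 mm thick (8 mm at its root) that sticks out 65 mm from the tilt plate's edge beside the button to be pressed and ends in front of the scale bar's +x face; 83 mm above the table at rest, 80 mm from the button's axis along the rest's -y.
- clip_mark (a point): Centre of the black clip, 10 mm high, 40 wide, 11 thick, held by friction on the scale: an upright aluminium bar 8 x 30 mm, top 112 mm above the table, centre at (61.5, -150) mm in the rest's frame. The pointer passes close by its +x face. The clip's height varies: 15 to 27 mm below the pointer at rest. Level means the tip's height is within the clip's height (5 mm either way of this point).
- pointer: The pointer rod itself, same point as pointer_tip (origin at its tip; the rod runs to +y of this frame). Not to be touched.
- clip: The clip itself, origin at its centre. Not to be touched.
- tile: Loose white ceramic tile 105 x 105 x 7 mm lying in the middle of the tilt plate, origin at the centre of its underside; only friction holds it. It rides down some 5 to 9 mm with the tilting plate and comes back.
- bottle_a: Bystander: closed paint bottle 40 mm across, 105 mm tall, origin at the centre of its underside.
- bottle_b: Bystander: closed paint bottle 40 mm across, 85 mm tall, origin at the centre of its underside.
- cup: Bystander: small white ceramic bowl 72 mm across, 55 mm tall, origin at the centre of its underside.
- plate: The square tilt plate with its two brass buttons, 170 x 170 x 6 mm; its origin lies at the pivot, not at its middle: at (+70, +70) mm in the rest's frame, 73.5 mm above the table; axes as the rest's when untilted.

How it is judged:
By the outcome, as a careful person would: the job done as asked, in the order asked, and still so for the second after the job is handed in, with the robot touching nothing.
It also fails if it takes over 45 s, if anything falls off the work surface, if the arm or the gripper's body presses on something with over 40 N, if the wrist force passes 120 N, or if a joint passes its speed limit or range.

### The arm

A 6-joint arm with a two-finger parallel gripper is mounted at the origin on the work surface. World frame = base frame: x ahead of the robot, y to its left, z up, the work surface at z = 0. Lengths are in mm, angles in rad, forces in N, time in s.
With the tool pointing down it reaches from about 275 to 825 mm from the base axis. Payload 4.9 kg.
Tool frame: the origin (TCP) lies at the very end of the fingers, on their centre line; the grasp point (between the pads) lies 19 mm behind it; z points along the fingers, y is the line along which they close (so a half turn about z gives the same grasp; the last joint's range is limited). The gripper opens to 85 mm and grips with 20 to 120 N. Pads are 22 mm wide; open, the fingers measure 114 mm over their backs; the gripper's body (76 mm by 85 mm) begins 54 mm behind the grasp point. The pads swing forward as they close: fully open they stand 13 mm farther back than shut.
Start: joints at [-1.382, 0.326, -0.193, 1.052, 0, 1.437], TCP at [174.485, -521.607, 231.281] pointing down, gripper open.
Joint ranges: [-2.65, 2.65], [-0.97, 1.79], [-1.3, 1.35], [-1.93, 2.1], [-1.47, 1.37], [-3.14, 3.14]. Speed limits (rad/s): [2.57, 2.57, 3.14, 3.14, 3.14, 3.14].

### API

Orientations are given as a 3x3 rotation matrix whose columns are the frame's x, y, z axes.
In Python, from workcell import observe, capture, camera_info, finish_job, masks_of, spot_point gives the robot as it stands.
- The arm moves only by the tool drive_tool, never from a script. Its argument "steps" is text: rows parted by semicolons, each of 5 numbers parted by spaces: the finger opening in mm, from 0 to 85.4, then the shift along the world's x, y, z in mm, then the turn about the world's z in rad. A call has 1 to 12 rows; each row is the pose to reach, as a shift and turn from the pose commanded when the call began; what a row does not reach only later rows make up. A row lasts 1/12 s, in which the tool goes at most 41.7 mm and 7.16 degrees, less where a joint would pass 70% of its speed; a pose out of reach is approached as far as the arm can. A call with a gripper value outside its range is refused whole. The fingers move at their own pace and stop on an object; the grip force is fixed at half the most. Time passes only in rows, so rows that repeat a pose let the fingers close. It gives the time, the measured TCP pose, the force and the opening at its end, in the units of the state.
- observe(): the state, without advancing time (a new reading comes with each control period).
- capture(name): name is "scene" or "top"; returns the picture (400x640x3 uint8, red, green, blue); there is no depth.
- camera_info(name): a dict with "fov_y" (degrees; the focal length in pixels is half the picture's height over the tangent of half this angle, whatever the lens; pixels are square), "cx", "cy" (the principal point, pixels), "R" (3x3) and "t" (3): a world point X has camera coordinates R X + t. Camera axes: x right, y down, z forward; pixel columns grow to the right and rows downward; lengths in mm; the calibration is good to about 2 mm. A picture is of the moment at which its call begins. camera_info takes no time and is no camera call.
- finish_job(): hands the job in, once; it reports no verdict.
Trained networks look in the newest picture that a camera, given by its name, has taken for a name from the list of things; names that differ only in an ending like _2 or _b are one class to them, and where a whole thing is asked for, a point or a joint stands for the part that bears it (a point fixed in the world has none). Each returns a list of dicts, best first, with "conf" (0 to 1); they miss things now and then, are a little off and sometimes report something else, mostly with a low value. They report only what shows in the picture. A call takes as long as a camera call.
- masks_of(camera, target): "region" (400x640 bool, what is visible of it) and "location" ([column, row] as shares, 0 to 1, of the picture: columns of its width, rows of its height, amid what is visible of it).
- spot_point(camera, target): "location" ([column, row] as shares, 0 to 1, of the picture: columns of its width, rows of its height: a listed point, or the origin of a listed thing).
The state is a dict: "time_s": time; "qpos": joint angles; "joint_velocities": joint speeds; "joint_torque": joint torques, N m; "tcp_pos": TCP position; "ee_rot": TCP orientation; "contact_force": force on the tool from outside, world axes, zero at the start; "moment": the same for the moment, N m; "grip_width": opening from 0.0 (shut) to 1.0 (fully open).
Only numpy, scipy, OpenCV 4.12 (cv2) and the standard library are available. Lean on these libraries where they do the work, as an engineer would, in place of code of your own. Each camera call takes 0.05 s, during which the arm holds its last target. There are 200 camera calls.

## Working session

There is one attempt and no reset: what is moved stays moved. The work goes in short steps, Python scripts to look and compute and a tool call to move; the robot and the scene stay as the last step left them, time stands still between calls to the robot, and variables do not carry over. Pictures are saved under pics/ and viewed, on a budget of 10 in all, crops included, one or two more only if the job needs it, and the job is handed in when it is done.

Besides the shell and the picture viewer there is one more tool, called after "Emit:" as name(argument=value, ...) on one line, values as JSON. drive_tool: Moves the arm, as the interface text tells. Its arguments: {"type":"object","properties":{"steps":{"type":"string"}},"required":["steps"]}

```bash
mkdir -p pics; cat > h.py <<'E'
import numpy as np, cv2
from workcell import *
def ray(cam,loc):
    c=camera_info(cam);f=200/np.tan(np.radians(c['fov_y'])/2)
    R=np.array(c['R']);t=np.array(c['t'])
    d=R.T@np.array([(loc[0]*640-c['cx'])/f,(loc[1]*400-c['cy'])/f,1]);return -R.T@t,d/np.linalg.norm(d)
def atz(cam,loc,z):
    o,d=ray(cam,loc);return o+d*(z-o[2])/d[2]
def tri(l1,l2):
    o1,d1=ray('scene',l1);o2,d2=ray('top',l2)
    s=np.linalg.lstsq(np.c_[d1,-d2],o2-o1,rcond=None)[0]
    a,b=o1+s[0]*d1,o2+s[1]*d2;return (a+b)/2,np.linalg.norm(a-b)
def proj(cam,X):
    c=camera_info(cam);f=200/np.tan(np.radians(c['fov_y'])/2)
    p=np.array(c['R'])@np.array(X)+np.array(c['t']);return p[0]/p[2]*f+c['cx'],p[1]/p[2]*f+c['cy']
E
python3 - <<'E'
from h import *
np.set_printoptions(precision=1,suppress=True)
for c in('scene','top'):
    cv2.imwrite(f'pics/{c}0.png',capture(c)[...,::-1]); i=camera_info(c);print(c,i['fov_y'],ray(c,(.5,.5)))
Z=dict(rest=0,corner_pad=96,other_pad=96,pointer_tip=83,clip_mark=62,tile=86,bottle_a=0,bottle_b=0,cup=0)
for n,z in Z.items():
    L={}
    for c in('scene','top'):
        r=spot_point(c,n)
        for q in r[:2]: print(n,c,round(q['conf'],2),np.array(q['location'])*[640,400],atz(c,q['location'],z))
        if r:L[c]=r[0]['location']
    if len(L)==2: print('   tri',*tri(L['scene'],L['top']))
s=observe();print(s['time_s'],s['tcp_pos'],s['ee_rot'])
E
```

```text
scene 54.640490199500164 (array([1094.4,   95.5,  546.4]), array([-0.8, -0. , -0.7]))
top 50.737528265606976 (array([396.4,  71.7, 889.2]), array([ 0.2, -0. , -1. ]))
rest scene 0.93 [323.5 215.5] [517.5  84.1   0. ]
rest top 0.49 [387.8 188.5] [578.8 -79.7   0. ]
   tri [571.1   9.7  70.2] 153.82159107994596
corner_pad scene 0.75 [277.6 206.7] [599.8   6.1  96. ]
corner_pad scene 0.75 [361.5 218. ] [622.6 150.   96. ]
other_pad scene 0.96 [363.7 161.8] [460.2 161.9  96. ]
other_pad scene 0.19 [322.5 183.6] [532.9  81.7  96. ]
other_pad top 0.97 [269.9 239.1] [463.5 161.6  96. ]
   tri [463.3 161.5  98.2] 0.16384555013478516
pointer_tip scene 0.56 [237.5 204.6] [582.7 -68.8  83. ]
pointer_tip scene 0.39 [323.1 212.2] [596.8  84.8  83. ]
pointer_tip top 0.52 [390.3 180.1] [578.6 -71.1  83. ]
   tri [579.2 -70.8  79.9] 1.6631080601530226
clip_mark scene 0.39 [241.5 208.9] [571.  -66.6  62. ]
tile scene 0.58 [321.7 182.2] [516.3  79.8  86. ]
tile top 0.74 [313.3 207.2] [525.2  80.   86. ]
tile top 0.32 [292.3 143.1] [654. 121.  86.]
   tri [524.2  80.   92.3] 0.08978434189281809
bottle_a scene 0.9 [347.1 277. ] [671.9 129.6   0. ]
bottle_a scene 0.62 [247.7 193.6] [454.5 -83.2   0. ]
bottle_a top 0.86 [387.7 251.8] [443.3 -74.9   0. ]
bottle_a top 0.8 [296.2 145.5] [676.1 117.8   0. ]
   tri [ 485.3   20.2 -179.8] 255.0905212835985
bottle_b scene 0.9 [347.1 277. ] [671.9 129.6   0. ]
bottle_b scene 0.62 [247.7 193.6] [454.5 -83.2   0. ]
bottle_b top 0.86 [387.7 251.8] [443.3 -74.9   0. ]
bottle_b top 0.8 [296.2 145.5] [676.1 117.8   0. ]
   tri [ 485.3   20.2 -179.8] 255.0905212835985
cup scene 0.61 [414.6 220.7] [525.9 268.9   0. ]
cup top 0.79 [229.1 210.3] [533.4 260.1   0. ]
   tri [533.  262.8   6.3] 7.916810399930923
1.0 [ 174.5 -521.6  231.3] [[ 0.9  0.3 -0. ]
 [ 0.3 -0.9 -0. ]
 [-0.   0.  -1. ]]
```

View pics/scene0.png

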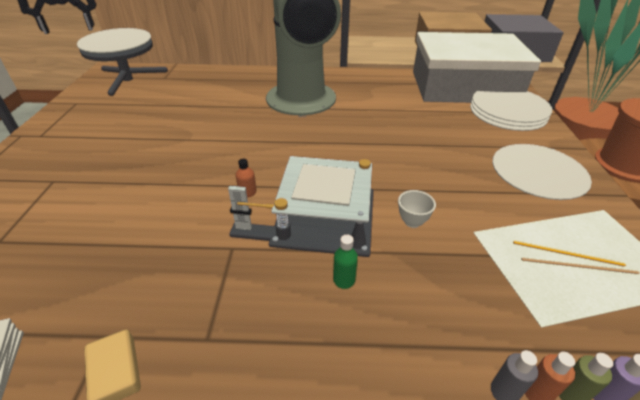

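View pics/top0.png

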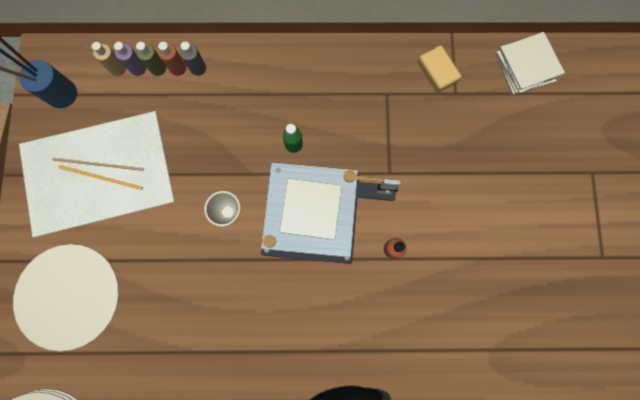

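The scene shows the pointer-side button at about (281,204), pointer tip at about (237,204) and the clip just below, near (241,211). In the top view the button is at (349.5,176) and the tip at about (388,181). The red bottle is behind the scale.

```bash
python3 - <<'E'
from h import *
np.set_printoptions(precision=1,suppress=True)
print('pad',atz('top',(349.5/640,176/400),96),atz('scene',(281/640,204/400),96),tri((281/640,204/400),(349.5/640,176/400)))
a=capture('scene');capture('top')
for c in('scene','top'):
  for n in('corner_pad','pointer','clip','clip_mark','plate'):
    for q in masks_of(c,n)[:2]:
      m=q['region'];ys,xs=np.nonzero(m);print(c,n,round(q['conf'],2),np.array(q['location'])*[640,400],xs.min(),xs.max(),ys.min(),ys.max(),m.sum())
o=cv2.resize(a[175:245,220:300],None,fx=8,fy=8,interpolation=cv2.INTER_CUBIC)
cv2.imwrite('pics/c1.png',o[...,::-1])
E
```

```text
pad [584.2   9.7  96. ] [592.6  11.1  96. ] (array([585.6,   9.6,  89.8]), np.float64(0.6787475745437221))
scene pointer 0.4 [255.1 202.4] 237 273 201 208 138
scene plate 0.57 [328.2 200.4] 239 371 156 223 3329
top corner_pad 0.85 [283.2 202.4] 261 381 162 256 4757
top pointer 0.45 [364.8 180.7] 356 378 176 180 68
top clip_mark 0.51 [374.7 177.1] 357 379 177 180 29
top plate 0.65 [305.2 231.9] 262 380 163 256 4673
```

View pics/c1.png

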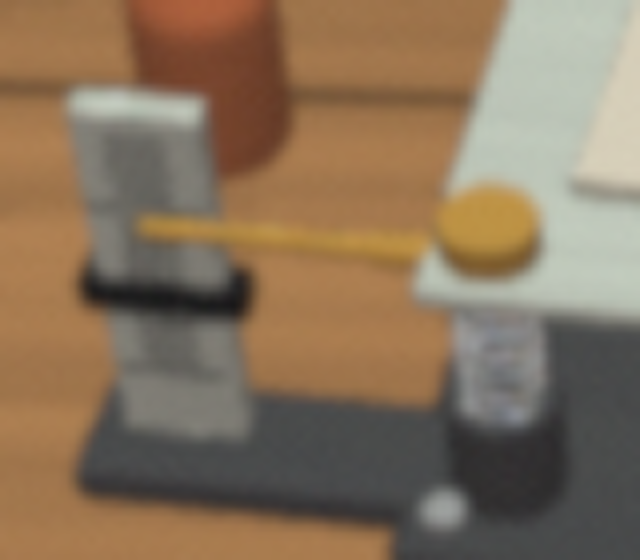

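```bash
cat > fit.py <<'E'
from h import *
from scipy.optimize import least_squares
np.set_printoptions(precision=2,suppress=True)
obs=[('scene',(70,-70,96),(281.3,201.5)),('scene',(70,-150,83),(237.3,203.3)),('scene',(61.5,-150,112),(237.2,187.5)),('scene',(-70,70,96),(363.7,161.8)),
('top',(70,-70,96),(349.5,176)),('top',(-70,70,96),(269.9,239.1))]
def W(p,l):
    c,s=np.cos(p[2]),np.sin(p[2]);return np.array([p[0]+c*l[0]-s*l[1],p[1]+s*l[0]+c*l[1],l[2]])
f=lambda p:np.concatenate([np.array(proj(c,W(p,l)))-o for c,l,o in obs])
r=least_squares(f,[524,86,-.1],loss='soft_l1');p=r.x
if __name__=='__main__':
    print(p,f(p).reshape(-1,2))
    print('pad',W(p,(70,-70,96)),'press',W(p,(72,-73,96)),'tip',W(p,(70,-150,83)))
    off=np.array([237.3,203.3])-proj('scene',W(p,(70,-150,83)))
    for z in(55,60,65,70):print('clip front',z,np.array(proj('scene',W(p,(67,-150,z))))+off)
    for z in(83,70,65,60,55):print('tip',z,np.array(proj('scene',W(p,(70,-150,z))))+off)
    R=np.array(observe()['ee_rot']);print('yaw',np.arctan2(R[1,0],R[0,0]))
E
python3 fit.py
```

```text
[523.43  86.3   -0.1 ] [[-0.63  0.09]
 [ 0.12 -0.28]
 [-0.61  0.07]
 [ 0.47  0.13]
 [-0.06 -1.06]
 [-0.64  1.56]]
pad [586.29   9.82  96.  ] press [587.99   6.64  96.  ] tip [578.5 -69.8  83. ]
clip front 55 [239.83 213.55]
clip front 60 [239.48 211.57]
clip front 65 [239.11 209.56]
clip front 70 [238.75 207.54]
tip 83 [237.3 203.3]
tip 70 [238.27 208.64]
tip 65 [238.64 210.66]
tip 60 [239.   212.67]
tip 55 [239.37 214.65]
yaw 0.3227896626747242
```

Emit:
drive_tool(steps="0 30 35 0 0.1; 0 60 70 0 0.2; 0 85 105 0 0.3; 0 110 140 0 0.4; 0 135 172 0 0.5; 0 160 205 0 0.6; 0 185 237 0 0.7; 0 210 270 0 0.8; 0 235 302 0 0.9; 0 260 334 0 1; 0 285 366 0 1.1; 0 310 398 0 1.15")

```text
time_s: 2.6
tcp_pos: [482.7, -125.4, 231.6]
ee_rot: [[0.094, 0.996, 0.001], [0.996, -0.094, -0.0], [-0.0, 0.001, -1.0]]
contact_force: [0.7, -1.0, 0.1]
grip_width: 0.001
```

Emit:
drive_tool(steps="0 25 32 0 0; 0 50 64 0 0; 0 75 96 0 0; 0 95 121 0 0; 0 103 131 -10 0; 0 103 131 -40 0; 0 103 131 -70 0; 0 103 131 -95 0; 0 103 131 -108 0; 0 103 131 -115 0; 0 103 131 -115 0; 0 103 131 -115 0")

```text
time_s: 3.6
tcp_pos: [584.7, 3.4, 116.6]
ee_rot: [[0.098, 0.995, 0.0], [0.995, -0.098, -0.0], [-0.0, 0.0, -1.0]]
contact_force: [0.1, 0.2, -0.8]
grip_width: 0.002
```

```bash
python3 - <<'E'
from h import *
a=capture('scene');b=capture('top');s=observe();print(s['tcp_pos'],s['contact_force'],proj('top',s['tcp_pos']),proj('scene',s['tcp_pos']))
o=[cv2.resize(a[150:230,220:320],None,fx=4,fy=4,interpolation=2),cv2.resize(b[130:210,310:410],None,fx=4,fy=4,interpolation=2)]
cv2.imwrite('pics/c2.png',np.hstack(o)[...,::-1])
E
```

```text
[585.62750145   3.39595356 117.60464701] [0.04558788 0.07165668 0.63974618] (np.float64(353.7052579635309), np.float64(172.58288151723647)) (np.float64(276.196636719707), np.float64(191.82595183304963))
```

View pics/c2.png

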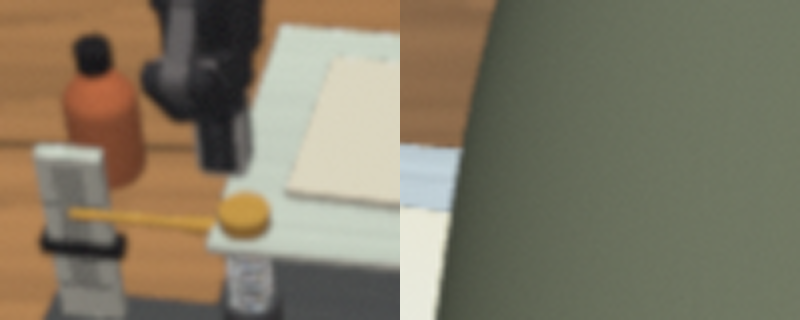

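The fingertip hangs over the button at about (275,192) in full-picture pixels, slightly to the -y side. I'll correct by about 4 mm and press partway.

Emit:
drive_tool(steps="0 1 4 -6 0; 0 1 4 -12 0; 0 1 4 -16 0; 0 1 4 -18 0; 0 1 4 -20 0; 0 1 4 -22 0; 0 1 4 -24 0; 0 1 4 -26 0; 0 1 4 -28 0; 0 1 4 -29 0; 0 1 4 -29 0; 0 1 4 -29 0")

```text
time_s: 4.7
tcp_pos: [586.0, 7.0, 87.7]
ee_rot: [[0.098, 0.995, 0.001], [0.995, -0.098, -0.001], [-0.001, 0.001, -1.0]]
contact_force: [-0.3, -4.2, 4.8]
grip_width: -0.001
```

```bash
cat > look.py <<'E'
from h import *
import sys
a=capture('scene');s=observe();print(s['time_s'],s['tcp_pos'],s['contact_force'])
for q in spot_point('scene','pointer_tip')[:2]+spot_point('scene','clip_mark')[:2]:print(q['conf'],np.array(q['location'])*[640,400])
o=cv2.resize(a[175:245,220:300],None,fx=8,fy=8,interpolation=2)
cv2.imwrite(sys.argv[1],o[...,::-1])
E
python3 look.py pics/c3.png
```

```text
4.75 [585.99873727   6.96360476  87.70335385] [-1.90228736 -3.31142829  4.36705848]
0.45 [242.112 207.4  ]
0.62 [241.408 207.08 ]
```

View pics/c3.png

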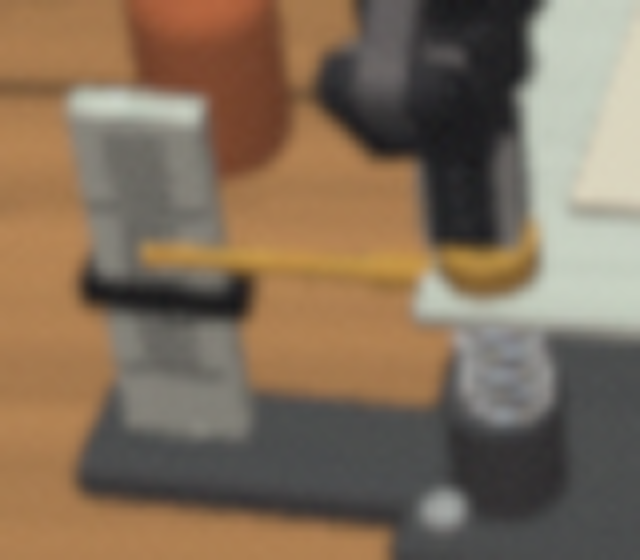

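The tip has sunk from crop row 226 to 253, about 8 mm. The clip's centre is at crop row 293, so the tip should end near row 302 allowing for parallax. That leaves about 9 mm of button travel, so I'll go 7 mm and look again.

Emit:
drive_tool(steps="0 0 0 -1.5 0; 0 0 0 -3 0; 0 0 0 -4.5 0; 0 0 0 -6 0; 0 0 0 -7 0; 0 0 0 -7 0; 0 0 0 -7 0")

```text
time_s: 5.43
tcp_pos: [586.3, 6.4, 81.1]
ee_rot: [[0.099, 0.995, 0.001], [0.995, -0.099, -0.003], [-0.002, 0.002, -1.0]]
contact_force: [-1.1, -5.5, 7.4]
grip_width: -0.001
```

```bash
python3 look.py pics/c4.png
```

```text
5.4833 [586.27247407   6.46055395  81.10623211] [-0.91954433 -4.75837162  7.16812889]
0.56 [238.4  207.28]
0.51 [322.688 213.92 ]
0.57 [240.384 210.6  ]
```

View pics/c4.png

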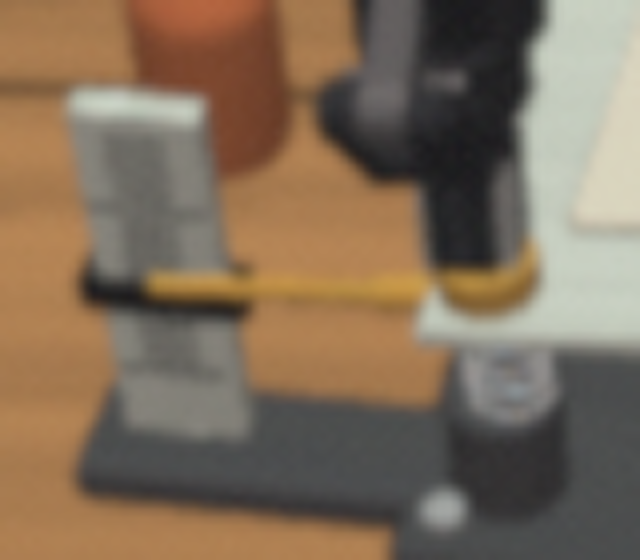

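The tip is now at crop row 286, where the clip's band is centred near 290. After parallax the tip is still about 4 mm high, so I'll press 2 mm more and hold.

Emit:
drive_tool(steps="0 0 0 -1 0; 0 0 0 -2 0; 0 0 0 -2 0; 0 0 0 -2 0; 0 0 0 -2 0")

```text
time_s: 6.0
tcp_pos: [586.4, 6.3, 79.3]
ee_rot: [[0.099, 0.995, 0.002], [0.995, -0.099, -0.003], [-0.003, 0.002, -1.0]]
contact_force: [-1.1, -5.4, 8.1]
grip_width: 0.001
```

```bash
python3 look.py pics/c5.png
```

```text
6.05 [586.36998092   6.35035222  79.27519708] [-1.60310975 -5.66648274  8.75007853]
0.49 [236.8  212.08]
0.47 [324.224 186.   ]
0.63 [239.488 212.2  ]
```

View pics/c5.png

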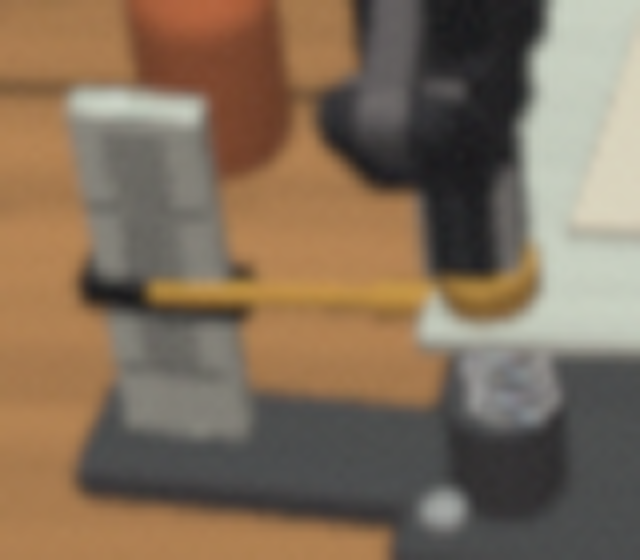

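```bash
python3 - <<'E'
from fit import *
c1=cv2.imread('pics/c1.png').astype(float)
for c in(120,165,215):
    g=c1[255:335,c].mean(1);w=np.clip(95-g,0,None);print('clip col',c,'half-depth rows',255+np.nonzero(g<85)[0][[0,-1]],(w*np.arange(255,335)).sum()/w.sum())
for n in('c1','c3','c4','c5'):
    a=cv2.imread(f'pics/{n}.png').astype(float)
    y=np.clip(a[200:330,150:200,2]-a[200:330,150:200,0]-45,0,None)
    w=y.sum(1);print(n,'rod row at col~175',(w*np.arange(200,330)).sum()/w.sum())
off=np.array([237.3,203.3])-proj('scene',W(p,(70,-150,83)))
for h in(55,60,65):
  P=lambda l:(np.array(proj('scene',W(p,l)))+off-[220,175])*8
  print(h,'clip L/C/R',P((67,-170,h)),P((67,-150,h)),P((67,-130,h)))
for d in(16,19,22,24,26):
  e=d/1.57; y=-146; print('drop',d,P((70,-145,83-d*(145-70)/80*0-d+ (5/80)*(d-e))))
E
```

```text
clip col 120 half-depth rows [278 312] 295.25913118651397
clip col 165 half-depth rows [278 324] 300.4892834293026
clip col 215 half-depth rows [287 321] 304.15069370330843
c1 rod row at col~175 228.16725581747036
c3 rod row at col~175 254.95228004081312
c4 rod row at col~175 285.2104476510315
c5 rod row at col~175 292.58737935337075
55 clip L/C/R [ 74.78 300.42] [158.67 308.39] [242.98 316.4 ]
60 clip L/C/R [ 71.54 284.56] [155.81 292.53] [240.5  300.53]
65 clip L/C/R [ 68.28 268.56] [152.92 276.52] [237.99 284.52]
drop 16 [169.07 279.7 ]
drop 19 [170.73 289.15]
drop 22 [172.39 298.56]
drop 24 [173.49 304.8 ]
drop 26 [174.58 311.01]
```

By the image profile, the tip has dropped about 20 mm (z about 63) and the clip centre is at z 58.5–60. I'll go another 1.5 mm and hold.

Emit:
drive_tool(steps="0 0 0 -0.8 0; 0 0 0 -1.5 0; 0 0 0 -1.5 0; 0 0 0 -1.5 0; 0 0 0 -1.5 0")

```text
time_s: 6.57
tcp_pos: [586.4, 6.3, 77.8]
ee_rot: [[0.099, 0.995, 0.002], [0.995, -0.099, -0.003], [-0.003, 0.002, -1.0]]
contact_force: [-1.9, -5.1, 8.2]
grip_width: -0.001
```

```bash
python3 look.py pics/c6.png; python3 - <<'E'
import cv2,numpy as np
a=cv2.imread('pics/c6.png').astype(float)
y=np.clip(a[200:330,150:200,2]-a[200:330,150:200,0]-45,0,None)
w=y.sum(1);print('rod',(w*np.arange(200,330)).sum()/w.sum())
E
```

```text
6.6167 [586.44551331   6.32082618  77.85346233] [-2.29225777 -5.33927681  8.39523015]
0.43 [241.28 213.48]
0.36 [238.784 211.8  ]
0.42 [240.704 207.2  ]
rod 298.00015809026957
```

View pics/c6.png

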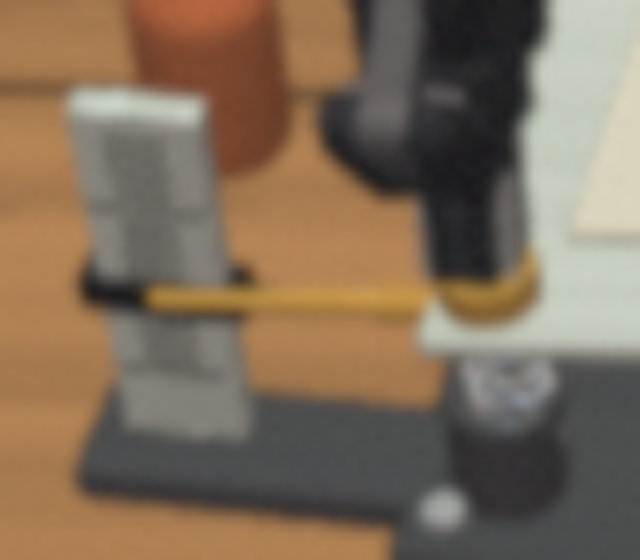

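The rod lies over the clip, with its row at 298 (tip z about 61, clip 58.5–60). Holding here.

Emit:
drive_tool(steps="0 0 0 0 0; 0 0 0 0 0; 0 0 0 0 0; 0 0 0 0 0; 0 0 0 0 0; 0 0 0 0 0; 0 0 0 0 0; 0 0 0 0 0; 0 0 0 0 0; 0 0 0 0 0; 0 0 0 0 0; 0 0 0 0 0")

```text
time_s: 7.72
tcp_pos: [586.4, 6.3, 77.9]
ee_rot: [[0.099, 0.995, 0.002], [0.995, -0.099, -0.003], [-0.003, 0.002, -1.0]]
contact_force: [-2.2, -5.6, 7.5]
grip_width: 0.002
```

Emit:
drive_tool(steps="0 0 0 0 0; 0 0 0 0 0; 0 0 0 0 0; 0 0 0 0 0; 0 0 0 0 0; 0 0 0 0 0; 0 0 0 0 0; 0 0 0 0 0; 0 0 0 0 0; 0 0 0 0 0; 0 0 0 0 0; 0 0 0 0 0")

```text
time_s: 8.72
tcp_pos: [586.4, 6.3, 77.9]
ee_rot: [[0.099, 0.995, 0.002], [0.995, -0.099, -0.003], [-0.003, 0.002, -1.0]]
contact_force: [-2.1, -5.5, 9.5]
grip_width: 0.001
```

Emit:
drive_tool(steps="0 0 0 0 0; 0 0 0 0 0; 0 0 0 0 0; 0 0 0 0 0; 0 0 0 0 0; 0 0 0 0 0")

```text
time_s: 9.22
tcp_pos: [586.4, 6.3, 77.9]
ee_rot: [[0.099, 0.995, 0.002], [0.995, -0.099, -0.003], [-0.003, 0.002, -1.0]]
contact_force: [-2.3, -3.9, 8.8]
grip_width: -0.003
```

Emit:
drive_tool(steps="0 0 0 1 0; 0 0 0 2 0; 0 0 0 3.5 0; 0 0 0 5 0; 0 0 0 6.5 0; 0 0 0 8 0; 0 0 0 9.5 0; 0 0 0 11 0; 0 0 0 12.5 0; 0 0 0 14 0; 0 0 0 15.5 0; 0 0 0 17 0")

```text
time_s: 10.22
tcp_pos: [585.6, 7.9, 93.8]
ee_rot: [[0.098, 0.995, -0.0], [0.995, -0.098, 0.0], [0.0, -0.0, -1.0]]
contact_force: [-0.1, -1.5, 2.1]
grip_width: -0.003
```

Emit:
drive_tool(steps="0 0 0 1 0; 0 0 0 2 0; 0 0 0 4 0; 0 0 0 8 0; 0 0 0 16 0; 0 0 0 30 0; 0 0 0 50 0; 0 0 0 80 0; 0 0 0 110 0; 0 -30 0 130 0; 0 -65 0 130 0; 0 -100 0 130 0")

```text
time_s: 11.22
tcp_pos: [485.9, 7.8, 225.7]
ee_rot: [[0.098, 0.995, 0.004], [0.995, -0.098, -0.0], [0.0, 0.004, -1.0]]
contact_force: [0.1, 0.9, 0.0]
grip_width: -0.003
```

Emit:
drive_tool(steps="0 -35 -10 0 0; 0 -70 -30 0 0; 0 -90 -60 0 0; 0 -100 -95 0 0; 0 -110 -130 0 0; 0 -120 -165 0 0; 0 -125 -200 0 0; 0 -130 -230 0 0; 0 -130 -230 0 0; 0 -130 -230 0 0")

```text
time_s: 12.05
tcp_pos: [355.4, -223.4, 224.2]
ee_rot: [[0.101, 0.995, 0.001], [0.995, -0.101, 0.0], [0.0, 0.001, -1.0]]
contact_force: [-0.6, -0.3, -0.4]
grip_width: 0.0
```

```bash
python3 - <<'E'
from h import *
a=capture('scene');b=capture('top');s=observe();print(s['time_s'],s['tcp_pos'],s['contact_force'])
for c,n,z in(('scene','tile',86),('top','tile',86),('top','other_pad',96),('scene','other_pad',96),('top','cup',0),('top','bottle_a',0)):
  for q in spot_point(c,n)[:2]:print(c,n,atz(c,q['location'],z).round(1))
o=[cv2.resize(x,None,fx=3,fy=3,interpolation=2) for x in(a[150:290,220:350],b[130:270,260:390])]
cv2.imwrite('pics/c7.png',np.hstack(o)[...,::-1])
E
```

```text
12.15 [ 355.496221   -221.52824535  223.96134304] [-0.10207052  0.41312978 -0.13739928]
scene tile [583.4   0.9  86. ]
scene tile [518.4  79.   86. ]
top tile [516.3  81.5  86. ]
top tile [561.5 -67.5  86. ]
top other_pad [459.6 163.   96. ]
scene other_pad [455.4 167.1  96. ]
scene other_pad [566.2 -53.3  96. ]
top cup [534.8 261.1   0. ]
top bottle_a [678.8 118.5   0. ]
top bottle_a [444.4 -78.9   0. ]
```

View pics/c7.png

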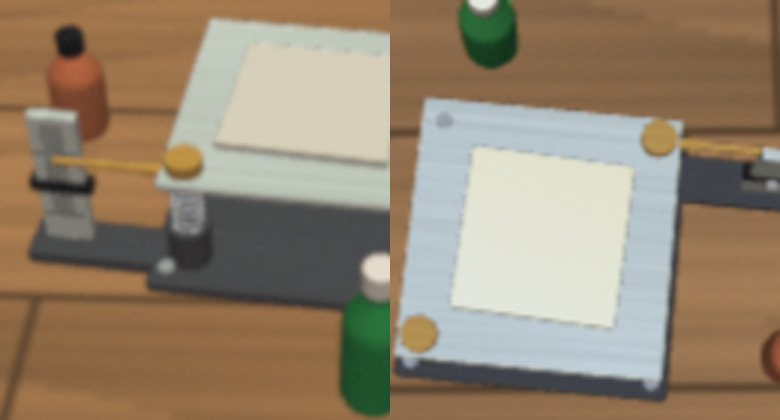

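```bash
python3 - <<'E'
from h import *
for c in('top','scene'):
    a=cv2.cvtColor(cv2.imread(f'pics/{c}0.png'),cv2.COLOR_BGR2GRAY);b=cv2.cvtColor(capture(c),cv2.COLOR_RGB2GRAY)
    B={'top':(slice(170,250),slice(265,365)),'scene':(slice(155,220),slice(270,375))}[c]
    print(c,'plate+tile shift px',cv2.phaseCorrelate(np.float32(a[B]),np.float32(b[B])))
    d=cv2.absdiff(a,b)>40;print('changed px near scene',d[110:300,200:440].sum() if c=='top' else d[140:300,220:450].sum())
finish_job()
E
```

```text
top plate+tile shift px ((0.030622632382971915, 0.004564429567558648), 0.9892778048515319)
changed px near scene 0
scene plate+tile shift px ((0.03535397960133935, -0.00726318556247918), 1.0078840075451652)
changed px near scene 0
the job is handed in; nothing more can be done
```

I pressed the pointer-side button with shut fingers until the pointer lay over the black clip and held it there about 2.6 s. I then eased it up, moved the hand away and handed the job in at about 12 s on the clock; no verdict is reported.

- **At the hold:** in the image the pointer tip was at about z 61 mm and the clip centre at about 58.5–60 mm, so level within the 5 mm allowed. The force was 8–9 N, inside the expected 7–11 N.
- **After release:** before and after pictures differ by less than 0.04 px over the plate and tile. No changed pixels showed around the rest, bottles or bowl, and the pointer and button are back up.
- **Other corner:** I only checked it after release, when it was up. I did not measure it while pressing.
- **Disagreement:** the measured tool height, taken from a 96 mm button top, put the tip lower, at about 54.5 mm. That is 4 to 5.5 mm below the clip centre, at or just past the limit. I trusted the image, because forces on the way down and up suggest contact began at about 93–94 mm rather than 96.
- **Networks:** their pointer and clip points were too scattered to use, so I measured the final level from the pictures by colour profile.

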